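Find the tired landing leg with a test weight

ROBOT

A 6-joint arm with a two-finger parallel gripper is mounted at the origin on the work surface. World frame = base frame: x ahead of the robot, y to its left, z up, the work surface at z = 0. Lengths are in m, angles in rad, forces in N, time in s.
With the tool pointing down it reaches from about 0.225 to 0.875 m from the base axis. Payload 3.4 kg.
Tool frame: the origin (TCP) lies on the centre line of the jaws, within the pads' length; the fingertips stand 11 mm ahead of it and the grasp point (between the pads) lies 8 mm behind it; z points along the fingers, y is the line along which they close (so a half turn about z gives the same grasp; the last joint's range is limited). The gripper opens to 85 mm and grips with 20 to 120 N. Pads are 22 mm wide; open, the fingers measure 114 mm over their backs; the gripper's body (76 mm by 85 mm) begins 54 mm behind the grasp point. The pads swing forward as they close: fully open they stand 13 mm farther back than shut.
Start: joints at [1.057, 0.276, 1.505, -0, 1.361, -0.121], TCP at [0.22, 0.531, 0.242] pointing down, gripper open.
Joint ranges: [-2.89, 2.89], [-0.75, 2.08], [0.22, 2.7], [-1.18, 4.32], [0.11, 2.71], [-2.7, 2.7]. Speed limits (rad/s): [2.57, 2.57, 3.14, 3.14, 3.14, 3.14].

INTERFACE

Orientations are given as a unit quaternion [w, x, y, z].
In Python, from rig import manip, eyes, job gives the robot as it stands.
- The arm moves only by the tool drive_tool, never from a script. Its argument "rows" is a list of rows, each a list of 3 entries, a list of its own where there are three numbers: the turn, a rotation vector about the world's x, y, z in rad, then the shift along the world's x, y, z in cm, then the finger opening in cm, from 0 to 8.54. A call has 1 to 8 rows; each row shifts and turns the commanded pose from where the row before left it; what a row does not reach is not made up. A row lasts 1/8 s, in which the tool goes at most 62.5 mm and 10.7 degrees, less where a joint would pass 70% of its speed; a pose out of reach is approached as far as the arm can. A call is refused whole if a number of a shift passes 6.25 or a number of a turn 0.188, either way. A call with a gripper value outside its range is refused whole. The fingers move at their own pace and stop on an object; "force" is the grip in N (left out, the last holds). Time passes only in rows, so rows that do not move let the fingers close. It gives the time, the measured TCP pose, the force, the opening and the grip force at its end, in the units of the state.
- manip.get_state(): the state, without advancing time (a new reading comes with each control period).
- eyes.get_image(name): name is "scene" or "top" or "wrist"; returns the picture (384x512x3 uint8, red, green, blue); there is no depth.
- eyes.get_calibration(name): a dict with "camera_matrix" (3x3 intrinsics, pixels), "view" (4x4, takes a point from world to camera coordinates). Camera axes: x right, y up, looking along -z (the intrinsics and any distortion apply to the point x, -y, -z); pixel columns grow to the right and rows downward; lengths in m; the calibration is good to about 2 mm. A picture is of the moment at which its call begins: read the wrist's pose just before it. get_calibration takes no time and is no camera call; for the wrist camera it gives the pose at the moment of the call.
- job.sign_off(): hands the job in; it is judged then, once.
The state is a dict: "clock": time; "qpos": joint angles; "qd": joint speeds; "effort": joint torques, N m; "position": TCP position; "ee_rot": TCP orientation; "contact_force": force on the tool from outside, world axes, zero at the start; "moment": the same for the moment, N m; "width": finger opening in m; "gripper_force": force on a finger pad.
Only numpy, scipy, OpenCV 4.12 (cv2) and the standard library are available. Lean on these libraries where they do the work, as an engineer would, in place of code of your own. Each camera call takes 0.05 s, during which the arm holds its last target. There are 200 camera calls.

TASK

Three sprung landing legs stand feet up in the stand: try the plain steel test weight on each foot in turn from left to right, as seen from the robot, letting it press on each with its weight so that you see how far the leg sinks. Then leave the weight standing upright, let go, near the middle of the foot that sinks furthest.

Things in the scene. Friction and masses are not known exactly. Their poses are not given: they have to be found in the camera images.
- weight_centre (a point): Centre (half-way up) of the test weight: a loose plain steel cylinder, 40 mm across and 50 mm high, about 0.5 kg, standing upright on the bench. z along its axis. Two other things of like size stand near it: a finned model engine and a small glass jar with a white lid.
- foot_left (a point): Centre of the left (+y) foot's top, unloaded; fixed to the stand, does not sink. z up, y along the row to the left, x across it. Stand: plywood block 70 x 260 x 25 mm high, fixed, holding three alike sprung legs feet up, 95 mm apart in a row. Leg: aluminium barrel, thin steel plunger, flat black round foot 50 mm across, 7 mm thick, top 85 mm above the bench.
- foot_middle (a point): Same point and axes for the middle foot. Each foot slides straight down up to 18 mm against its spring and comes back by itself. Under the test weight (or a push of about 5 N) a sound leg sinks 3 to 8 mm, the one tired leg 15 to 18 mm. The legs look alike; the tired one's place in the row differs each time.
- foot_right (a point): Same point and axes for the right (-y) foot.
Things that resemble listed ones, but are neither listed nor needed, are in the scene too. Leave any green, orange or red look-alike of the part that bears weight_centre alone.

How it is judged:
On the way, in this order (a step that is already met when the one before it is completed fails the run):
1. the test weight presses on the left foot (within 20 mm of its middle) and sinks it by at least 1.2 mm (horizontal distance between weight_centre and foot_left below 0.02 m and z of weight_centre in the frame of foot_left between 0.003 and 0.0238 m), for 0.2 s.
2. the test weight presses on the middle foot (within 20 mm of its middle) and sinks it by at least 1.2 mm (horizontal distance between weight_centre and foot_middle below 0.02 m and z of weight_centre in the frame of foot_middle between 0.003 and 0.0238 m), for 0.2 s.
3. the test weight presses on the right foot (within 20 mm of its middle) and sinks it by at least 1.2 mm (horizontal distance between weight_centre and foot_right below 0.02 m and z of weight_centre in the frame of foot_right between 0.003 and 0.0238 m), for 0.2 s.
At the end, for the whole second after the job is handed in: After trying left, middle and right in that order, the test weight stands upright (within 10 degrees) and at rest within 20 mm of the middle of the foot that sinks furthest, which its weight alone holds at least 11.5 mm below that foot's unloaded height (((horizontal distance between weight_centre and foot_left below 0.02 m and z of weight_centre in the frame of foot_left between 0.003 and 0.0135 m) or (horizontal distance between weight_centre and foot_middle below 0.02 m and z of weight_centre in the frame of foot_middle between 0.003 and 0.0135 m) or (horizontal distance between weight_centre and foot_right below 0.02 m and z of weight_centre in the frame of foot_right between 0.003 and 0.0135 m)) and angle between weight_centre's own z axis and vertical below 0.17 rad and linear speed of weight below 0.02 m/s); the robot touches nothing.
It also fails if it takes over 72 s, if anything falls off the work surface, if the arm or the gripper's body presses on something with over 40 N, if the wrist force passes 120 N, or if a joint passes its speed limit or range.

## Working session

There is one attempt and no reset: what is moved stays moved. The work goes in short steps, Python scripts to look and compute and a tool call to move; the robot and the scene stay as the last step left them, time stands still between calls to the robot, and variables do not carry over. Pictures are saved under pics/ and viewed, at most 10 in all, crops included, and the job is handed in when it is done.

Besides the shell and the picture viewer there is one more tool, called after "Call:" by a JSON object that holds its "fn" and its "kwargs". drive_tool: Moves the arm, as the interface text tells. Its arguments: {"type":"object","properties":{"rows":{"type":"array"},"force":{"type":"number"}},"required":["rows"]}

```bash
mkdir -p pics
cat > h.py <<'E'
import numpy as np, cv2
from rig import manip, eyes, job
def shot(n,f):
    im=eyes.get_image(n); cv2.imwrite('pics/'+f,im[:,:,::-1]); return im
def ray(n,uv,z):
    c=eyes.get_calibration(n); K=np.array(c['camera_matrix']); V=np.array(c['view'])
    d=np.linalg.inv(K)@np.array([uv[0],uv[1],1.]); d=np.array([d[0],-d[1],-d[2]])
    R=V[:3,:3]; o=-R.T@V[:3,3]; d=R.T@d
    return o+d*(z-o[2])/d[2]
def proj(n,p):
    c=eyes.get_calibration(n); q=(np.array(c['view'])@np.append(p,1))[:3]
    r=np.array(c['camera_matrix'])@np.array([q[0],-q[1],-q[2]]); return r[:2]/r[2]
E
python3 - <<'E'
from h import *
print(manip.get_state())
print({k:np.shape(v) for k,v in eyes.get_calibration('top').items()})
a=shot('scene','s1.png'); b=shot('top','t1.png')
E
```

```text
{'clock': 0.0, 'qpos': array([ 1.05701196e+00,  2.76547355e-01,  1.50613631e+00, -1.75904427e-05,
        1.36070175e+00, -1.20979614e-01]), 'qd': array([-0.00012598,  0.00024861, -0.0004115 ,  0.00122918,  0.00012435,
        0.00038897]), 'effort': array([ 4.06503941e-04, -4.16785240e+01, -2.45802355e+01, -3.87684195e-04,
        1.11301109e-02, -1.35552591e-05]), 'position': array([0.21984318, 0.53075438, 0.2414656 ]), 'ee_rot': array([-2.71572192e-04,  1.95140259e-01,  9.80774936e-01, -8.54295573e-04]), 'contact_force': array([0.5538573 , 0.11891103, 0.80780368]), 'moment': array([ 0.06744264,  0.00729919, -0.01743524]), 'gripper_force': 0.0, 'width': 0.08562385076519122}
{'camera_matrix': (3, 3), 'view': (4, 4)}
```

View pics/t1.png

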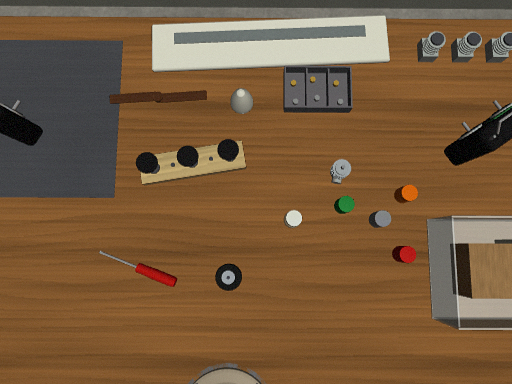

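View pics/s1.png

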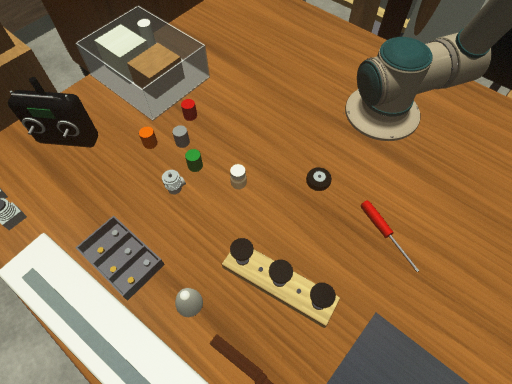

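Top view candidates are the plain grey cylinder (382,218), engine (341,170), white-lidded jar (293,218), and the green (346,204), orange (409,193) and red (407,254) look-alikes. I choose the grey one. The feet are at (147,162), (187,156) and (228,150). In the scene view the grey cylinder is at (181,136). I'll check it with a close crop.

Run:
```python
from h import *
b=cv2.imread('pics/t1.png'); s=cv2.imread('pics/s1.png')
c=np.hstack([cv2.resize(b[150:270,270:430],(400,300),interpolation=2),cv2.resize(s[90:210,120:280],(400,300),interpolation=2)])
cv2.imwrite('pics/c1.png',c)
for uv in [(382,218)]: print('w',ray('top',uv,.05), proj('scene',ray('top',uv,.05)))
# dark feet centroids
hsv=cv2.cvtColor(b,cv2.COLOR_BGR2HSV)
m=((b.max(2)<45)*255).astype('uint8'); m[:, :130]=0; m[:,245:]=0; m[:130]=0; m[185:]=0
n,l,st,ce=cv2.connectedComponentsWithStats(m)
for i in range(1,n):
  if st[i,4]>80: print(st[i],ce[i],ray('top',ce[i],.085))
g=b[200:236,365:400].astype(int); print(g[18,::3])
print(proj('top',manip.get_state()['position']))
```

```text
w [ 0.45776446 -0.36419926  0.05      ] [179.4266413  130.39551326]
[218 139  21  22 343] [227.74052478 149.30612245] [ 0.61226591 -0.00148586  0.085     ]
[177 146  21  21 346] [187.1734104  155.72543353] [0.59655121 0.09171761 0.085     ]
[136 152  22  21 354] [146.39830508 162.25423729] [0.5806626  0.18487906 0.085     ]
[[ 43  83 121]
 [ 39  79 120]
 [ 36  40  38]
 [ 36  35  39]
 [135 131 130]
 [137 132 129]
 [136 132 129]
 [134 131 128]
 [132 131 128]
 [ 45  84 125]
 [ 39  82 122]
 [ 44  83 122]]
[-88.30699615 343.39703588]
```

View pics/c1.png

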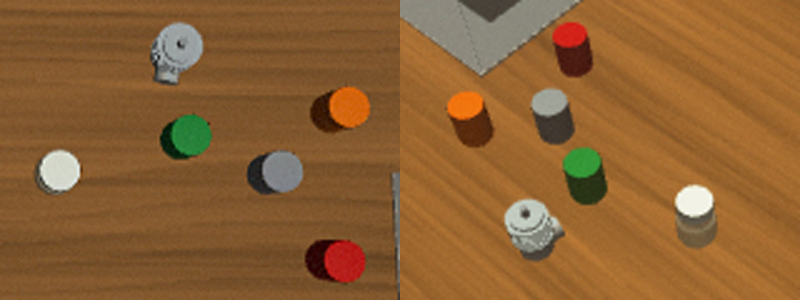

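The crop shows the grey one is a plain cylinder with no fins or lid, standing between green, orange and red. It is at about (0.458, -0.364). The feet come out 94.5 mm apart at z 0.085, which matches the 95 mm given. I'll grip along x, which is clear of the neighbours.

Call:
{"fn": "drive_tool", "kwargs": {"rows": [[[0, 0, -0.147], [1.5, -5.6, 0], 7], [[0, 0, -0.147], [1.5, -5.6, 0], 7], [[0, 0, -0.147], [1.5, -5.6, 0], 7], [[0, 0, -0.147], [1.5, -5.6, 0], 7], [[0, 0, -0.147], [1.5, -5.6, 0], 7], [[0, 0, -0.147], [1.5, -5.6, 0], 7], [[0, 0, -0.147], [1.5, -5.6, 0], 7], [[0, 0, -0.147], [1.5, -5.6, 0], 7]], "force": 40}}

```text
clock: 1.1
position: [0.3401, 0.0815, 0.2423]
ee_rot: [0.0, 0.708, 0.706, 0.0]
contact_force: [0.9, -0.1, 0.5]
width: 0.0701
gripper_force: 0.0
```

Call:
{"fn": "drive_tool", "kwargs": {"rows": [[[0, 0, 0], [1.5, -5.6, 0], 7], [[0, 0, 0], [1.5, -5.6, 0], 7], [[0, 0, 0], [1.5, -5.6, 0], 7], [[0, 0, 0], [1.5, -5.6, 0], 7], [[0, 0, 0], [1.5, -5.6, 0], 7], [[0, 0, 0], [1.5, -5.6, 0], 7], [[0, 0, 0], [1.5, -5.6, 0], 7], [[0, 0, 0], [0, 0, 0], 7]]}}

```text
clock: 2.1
position: [0.4458, -0.3128, 0.2411]
ee_rot: [0.0, 0.708, 0.706, -0.0]
contact_force: [0.4, 1.1, -0.3]
width: 0.0696
gripper_force: 0.0
```

Run:
```python
from h import *
s=manip.get_state(); print(s['clock'],s['position'],s['ee_rot'],s['qpos'])
for p in [(.458,-.364,.05),(.458,-.364,0)]: print(proj('wrist',p))
print(eyes.get_calibration('wrist')['view'])
a=shot('wrist','w1.png')
```

```text
2.1 [ 0.44578457 -0.31277169  0.2411052 ] [ 1.52547228e-04  7.07737944e-01  7.06474911e-01 -4.23484712e-04] [-7.39038648e-01  2.30697724e-01  1.57111226e+00 -8.83971690e-04
  1.33951800e+00 -7.37049938e-01]
[269.60807508 214.75904353]
[268.35946616 201.63370647]
[[ 9.99997374e-01 -2.28618881e-03  1.58241544e-04 -4.45829897e-01]
 [ 2.22217409e-03  9.50487520e-01 -3.10754785e-01  3.37101349e-01]
 [ 5.60037501e-04  3.10754321e-01  9.50490104e-01 -2.83242332e-01]
 [ 0.00000000e+00  0.00000000e+00  0.00000000e+00  1.00000000e+00]]
```

View pics/w1.png

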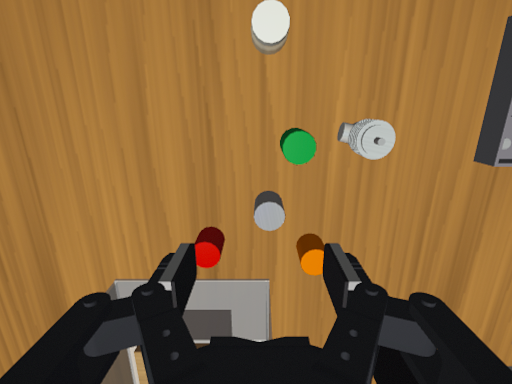

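The wrist view shows the grey top at about (269,216), against a prediction of (269.6,214.8), so (0.458, -0.365) holds. The fingers will close along x, clear of green, red and orange.

Call:
{"fn": "drive_tool", "kwargs": {"rows": [[[0, 0, 0], [1.2, -5.1, 0], 7], [[0, 0, 0], [0, 0, -5.0], 7], [[0, 0, 0], [0, 0, -5.0], 7], [[0, 0, 0], [0, 0, -4.0], 7], [[0, 0, 0], [0, 0, 0], 7], [[0, 0, 0], [0, 0, 0], 7]]}}

```text
clock: 2.9
position: [0.4579, -0.3597, 0.1039]
ee_rot: [0.001, 0.706, 0.708, 0.0]
contact_force: [0.2, -0.7, 0.0]
width: 0.0701
gripper_force: 0.0
```

Run:
```python
from h import *
s=manip.get_state(); print(s['clock'],s['position'],s['contact_force'])
print(proj('wrist',(.458,-.365,.05)))
a=shot('wrist','w2.png')
```

```text
2.9 [ 0.45790008 -0.35969401  0.10392864] [ 0.1951525  -0.69049341  0.02646661]
[260.14143887 226.58417257]
```

View pics/w2.png

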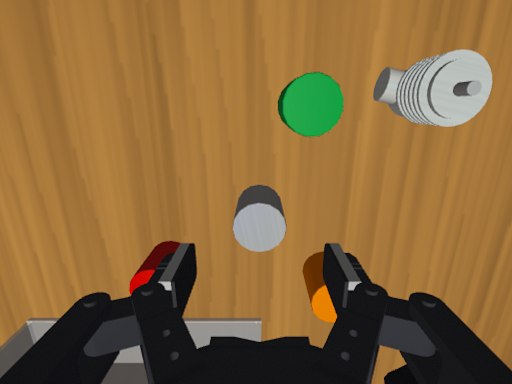

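The weight's top is at (259.5,228), within 1.5 px (about 1 mm) of the prediction. I shift y by -0.6 cm, descend 8 cm and grip.

Call:
{"fn": "drive_tool", "kwargs": {"rows": [[[0, 0, 0], [0, -0.6, -2.0], 7], [[0, 0, 0], [0, 0, -3.0], 7], [[0, 0, 0], [0, 0, -3.0], 7], [[0, 0, 0], [0, 0, 0], 7], [[0, 0, 0], [0, 0, 0], 3], [[0, 0, 0], [0, 0, 0], 3], [[0, 0, 0], [0, 0, 0], 3], [[0, 0, 0], [0, 0, 0], 3]], "force": 50}}

```text
clock: 3.95
position: [0.4581, -0.3669, 0.0247]
ee_rot: [0.002, 0.706, 0.708, -0.0]
contact_force: [-0.8, -0.1, 5.9]
width: 0.0391
gripper_force: 50.7
```

Gripped: 39 mm opening, 50 N, with weight_centre z about equal to TCP z. Now I lift it and carry it toward the left foot.

Call:
{"fn": "drive_tool", "kwargs": {"rows": [[[0, 0, 0], [0, 0, 5], 3], [[0, 0, 0], [0, 0, 6], 3], [[0, 0, 0], [0, 0, 6], 3], [[0, 0, 0], [0, 0, 0], 3], [[0, 0, 0], [1.2, 5.0, 0], 3], [[0, 0, 0], [1.2, 5.5, 0], 3], [[0, 0, 0], [1.2, 5.5, 0], 3], [[0, 0, 0], [1.2, 5.5, 0], 3]]}}

```text
clock: 4.95
position: [0.5038, -0.1484, 0.1902]
ee_rot: [-0.002, 0.707, 0.708, -0.001]
contact_force: [0.9, -0.5, -5.0]
width: 0.0391
gripper_force: 52.6
```

Call:
{"fn": "drive_tool", "kwargs": {"rows": [[[0, 0, 0], [1.2, 5.5, 0], 3], [[0, 0, 0], [1.2, 5.5, 0], 3], [[0, 0, 0], [1.2, 5.5, 0], 3], [[0, 0, 0], [1.2, 4.5, 0], 3], [[0, 0, 0], [1.2, 4, 0], 3], [[0, 0, 0], [0, 0, 0], 3], [[0, 0, 0], [0, 0, 0], 3]]}}

```text
clock: 5.82
position: [0.5636, 0.0989, 0.1905]
ee_rot: [-0.001, 0.706, 0.708, -0.002]
contact_force: [-0.5, -0.3, -5.1]
width: 0.0388
gripper_force: 52.5
```

Run:
```python
from h import *
s=manip.get_state(); print(s['clock'],s['position'],s['contact_force'],s['ee_rot'])
for p in [(.5807,.1849,.085),(.5966,.0917,.085),s['position']-[0,0,.025]]: print(proj('wrist',p))
a=shot('wrist','w3.png')
```

```text
5.825 [0.56361606 0.09891634 0.19054435] [-0.47453449 -0.31422088 -5.10820355] [-0.00102019  0.70613413  0.70807514 -0.00177641]
[281.91307232  96.73331154]
[296.51244706 205.14514239]
[260.49447643 237.93816218]
```

View pics/w3.png

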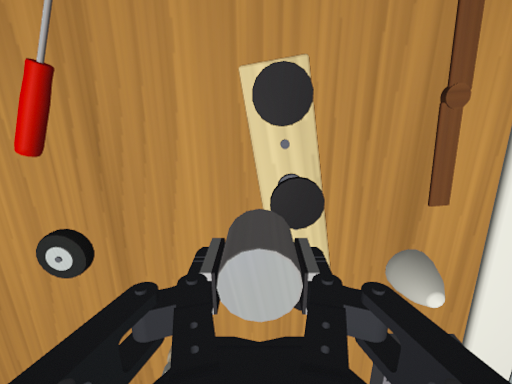

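Left foot is at (283,94) and middle at (297,203), within about 2 px of the projections, so the left foot is about (0.581, 0.186). The weight hangs upright in the jaws, with Fz about -5.1 N. Next I go above the left foot, then lower onto it.

Call:
{"fn": "drive_tool", "kwargs": {"rows": [[[0, 0, 0], [0.9, 4.4, 0], 3], [[0, 0, 0], [0.8, 4.3, 0], 3], [[0, 0, 0], [0, 0, -4], 3], [[0, 0, 0], [0, 0, -2.5], 3], [[0, 0, 0], [0, 0, 0], 3], [[0, 0, 0], [0, 0, 0], 3]]}}

```text
clock: 6.62
position: [0.5829, 0.1854, 0.1283]
ee_rot: [0.001, 0.707, 0.707, 0.001]
contact_force: [-0.2, 0.2, -4.9]
width: 0.0385
gripper_force: 52.5
```

Call:
{"fn": "drive_tool", "kwargs": {"rows": [[[0, 0, 0], [0, 0, -1.0], 3], [[0, 0, 0], [0, 0, -0.8], 3], [[0, 0, 0], [0, 0, 0], 3], [[0, 0, 0], [0, 0, 0], 3], [[0, 0, 0], [0, 0, 0], 3]]}}

```text
clock: 7.25
position: [0.5821, 0.1863, 0.1095]
ee_rot: [0.0, 0.706, 0.708, 0.0]
contact_force: [-0.5, -1.1, -4.6]
width: 0.0387
gripper_force: 52.5
```

Call:
{"fn": "drive_tool", "kwargs": {"rows": [[[0, 0, 0], [0, 0, -0.3], 3], [[0, 0, 0], [0, 0, -0.2], 3], [[0, 0, 0], [0, 0, 0], 3], [[0, 0, 0], [0, 0, 0], 3], [[0, 0, 0], [0, 0, 0], 3]]}}

```text
clock: 7.88
position: [0.5824, 0.1864, 0.1047]
ee_rot: [0.0, 0.706, 0.708, 0.0]
contact_force: [-0.3, 0.1, 1.7]
width: 0.0393
gripper_force: 52.8
```

The left leg has sunk 5.3 mm and carries about 6.7 N, so it would sink about 4 mm under the weight: sound. On to the middle foot.

Call:
{"fn": "drive_tool", "kwargs": {"rows": [[[0, 0, 0], [0, 0, 3.5], 3], [[0, 0, 0], [0.7, -4.6, 0], 3], [[0, 0, 0], [0.8, -4.7, 0], 3], [[0, 0, 0], [0, 0, 0], 3], [[0, 0, 0], [0, 0, -2.0], 3], [[0, 0, 0], [0, 0, -1.2], 3], [[0, 0, 0], [0, 0, 0], 3], [[0, 0, 0], [0, 0, 0], 3]]}}

```text
clock: 8.88
position: [0.5969, 0.0937, 0.1076]
ee_rot: [-0.0, 0.706, 0.708, -0.0]
contact_force: [-1.3, -0.2, -2.4]
width: 0.0386
gripper_force: 52.8
```

Call:
{"fn": "drive_tool", "kwargs": {"rows": [[[0, 0, 0], [0, 0, -0.2], 3], [[0, 0, 0], [0, 0, -0.1], 3], [[0, 0, 0], [0, 0, 0], 3], [[0, 0, 0], [0, 0, 0], 3], [[0, 0, 0], [0, 0, 0], 3]]}}

```text
clock: 9.5
position: [0.5974, 0.0936, 0.1046]
ee_rot: [0.0, 0.706, 0.708, 0.001]
contact_force: [-0.1, 2.0, -0.1]
width: 0.0388
gripper_force: 52.8
```

The middle leg sinks 5.4 mm under the full weight (Fz about 0): sound. On to the right foot.

Call:
{"fn": "drive_tool", "kwargs": {"rows": [[[0, 0, 0], [0, 0, 3.5], 3], [[0, 0, 0], [0.7, -4.6, 0], 3], [[0, 0, 0], [0.8, -4.7, 0], 3], [[0, 0, 0], [0, 0, 0], 3], [[0, 0, 0], [0, 0, -2.0], 3], [[0, 0, 0], [0, 0, -1.5], 3], [[0, 0, 0], [0, 0, 0], 3], [[0, 0, 0], [0, 0, 0], 3]]}}

```text
clock: 10.5
position: [0.612, 0.0007, 0.1045]
ee_rot: [-0.0, 0.706, 0.708, -0.0]
contact_force: [-1.0, 0.3, -2.7]
width: 0.0389
gripper_force: 52.7
```

Call:
{"fn": "drive_tool", "kwargs": {"rows": [[[0, 0, 0], [0, 0, -0.2], 3], [[0, 0, 0], [0, 0, -0.2], 3], [[0, 0, 0], [0, 0, 0], 3], [[0, 0, 0], [0, 0, 0], 3]]}}

```text
clock: 11.0
position: [0.6125, 0.0005, 0.1006]
ee_rot: [0.0, 0.706, 0.708, 0.0]
contact_force: [0.6, 1.8, -2.7]
width: 0.0392
gripper_force: 52.7
```

The right leg carries only about 2.3 N at 9.4 mm, so it is the tired one. I'll lower until Fz is about 0, near 15–17 mm.

Call:
{"fn": "drive_tool", "kwargs": {"rows": [[[0, 0, 0], [0, 0, -0.3], 3], [[0, 0, 0], [0, 0, -0.2], 3], [[0, 0, 0], [0, 0, 0], 3], [[0, 0, 0], [0, 0, 0], 3], [[0, 0, 0], [0, 0, 0], 3]]}}

```text
clock: 11.62
position: [0.6124, 0.0002, 0.0955]
ee_rot: [0.0, 0.706, 0.708, 0.0]
contact_force: [0.7, 1.8, -1.4]
width: 0.0389
gripper_force: 52.7
```

Run:
```python
from h import *
s=manip.get_state(); print(s['position'],s['contact_force'])
a=eyes.get_image('scene'); b=eyes.get_image('wrist')
c=np.hstack([cv2.resize(a[190:340,180:380],(400,300),interpolation=2),cv2.resize(b,(400,300))])
cv2.imwrite('pics/c2.png',c[:,:,::-1])
```

```text
[6.12395471e-01 1.93898336e-04 9.54910385e-02] [ 0.69651105  1.76586225 -1.37459276]
```

View pics/c2.png

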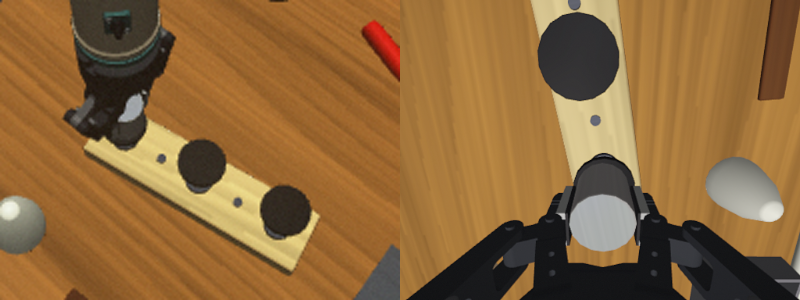

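The weight stands on the right foot, 14.5 mm down, carrying about 3.7 N. I lower 2 mm more so the foot bears the full weight, then open gently.

Call:
{"fn": "drive_tool", "kwargs": {"rows": [[[0, 0, 0], [0, 0, -0.2], 3], [[0, 0, 0], [0, 0, 0], 3], [[0, 0, 0], [0, 0, 0], 3], [[0, 0, 0], [0, 0, 0], 3]], "force": 20}}

```text
clock: 12.22
position: [0.6123, 0.0001, 0.0934]
ee_rot: [0.0, 0.706, 0.708, 0.0]
contact_force: [1.0, 1.6, -0.8]
width: 0.0391
gripper_force: 52.7
```

Call:
{"fn": "drive_tool", "kwargs": {"rows": [[[0, 0, 0], [0, 0, 0], 4.1], [[0, 0, 0], [0, 0, 0], 4.4], [[0, 0, 0], [0, 0, 0], 4.8], [[0, 0, 0], [0, 0, 0], 5.5], [[0, 0, 0], [0, 0, 0], 6.5], [[0, 0, 0], [0, 0, 0], 7], [[0, 0, 0], [0, 0, 0], 7]]}}

```text
clock: 13.1
position: [0.6121, 0.0002, 0.0933]
ee_rot: [0.0, 0.706, 0.708, 0.0]
contact_force: [0.5, -0.3, 0.2]
width: 0.07
gripper_force: 0.0
```

Call:
{"fn": "drive_tool", "kwargs": {"rows": [[[0, 0, 0], [0, 0, 2], 7], [[0, 0, 0], [0, 0, 4], 7], [[0, 0, 0], [0, 0, 5], 7], [[0, 0, 0], [0, 0, 4], 7], [[0, 0, 0], [0, -5, 0], 7], [[0, 0, 0], [0, -5, 0], 7], [[0, 0, 0], [0, 0, 0], 7], [[0, 0, 0], [0, 0, 0], 7]]}}

```text
clock: 14.1
position: [0.6119, -0.0995, 0.2431]
ee_rot: [-0.0, 0.707, 0.708, 0.0]
contact_force: [-0.5, -0.3, -1.1]
width: 0.0699
gripper_force: 0.0
```

Run:
```python
from h import *
s=manip.get_state(); print(s['clock'],s['position'],s['contact_force'])
for n in ['wrist','scene']: print(n,[proj(n,(.612,.0,z)) .round(1) for z in (.118,.068)])
a=eyes.get_image('scene'); b=eyes.get_image('wrist')
c=np.hstack([cv2.resize(a[190:340,180:380],(400,300),interpolation=2),cv2.resize(b,(400,300))])
cv2.imwrite('pics/c3.png',c[:,:,::-1])
```

```text
14.1 [ 0.61192011 -0.09950888  0.24311107] [-0.53963553 -0.28559833 -1.07054566]
wrist [array([260.2,  81.1]), array([260. ,  85.2])]
scene [array([241.2, 241.3]), array([242. , 250.8])]
```

View pics/c3.png

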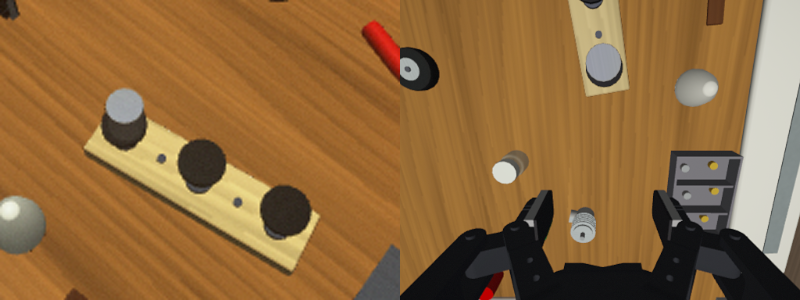

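The weight stands upright on the right foot. Its top in the scene is at about (242,242), against a predicted (241,241) for a sunk foot, and the arm is clear.

```bash
python3 -c "
from rig import job
print(job.sign_off())"
```

```text
the job is handed in; nothing more can be done
None
```

I tried the test weight on the left, middle and right feet in turn. The left leg sinks about 4 mm under it, the middle about 5 mm and the right about 16–17 mm. The weight now stands upright, let go, near the middle of the right foot, and I handed the job in at about 14 s; no verdict was shown.

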